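Set out the printing blocks in sampler order

TASK

Take the four wooden printing blocks out of the crate where they are packed in a row, and set them out in the display rack, each standing upright and flat in the tray that shows the print of its own shape, roughly centred on it, so that the row follows the order of the prints. Leave the mug and the paint jar where they stand, and do not tip any block over.

Things in the scene. Friction and masses are not known exactly. Their poses are not given: they have to be found in the camera images.
- block_round: Wooden printing block, 0.22 kg: slab 28 mm thick, seen from above a disc, 74 mm across; upright grip on its middle, 22 mm (x) by 34 mm (y), 28 to 72 mm above the underside. Origin: centre of underside, z up. Starts in the crate (floor 6 mm, walls 22 mm high, fixed), in a row of four along y in any order, 75 mm apart, 1 mm gaps, 3 mm play in x.
- block_square: Wooden printing block, 0.22 kg: slab 28 mm thick, seen from above a 74 x 74 mm square; upright grip on its middle, 22 mm (x) by 34 mm (y), 28 to 72 mm above the underside. Origin: centre of underside, z up. Starts in the crate (floor 6 mm, walls 22 mm high, fixed), in a row of four along y in any order, 75 mm apart, 1 mm gaps, 3 mm play in x.
- block_oblong: Wooden printing block, 0.22 kg: slab 28 mm thick, seen from above an oblong, 36 mm (x) by 74 mm (y); upright grip on its middle, 22 mm (x) by 34 mm (y), 28 to 72 mm above the underside. Origin: centre of underside, z up. Starts in the crate (floor 6 mm, walls 22 mm high, fixed), in a row of four along y in any order, 75 mm apart, 1 mm gaps, 3 mm play in x.
- block_cross: Wooden printing block, 0.22 kg: slab 28 mm thick, seen from above a plus-shaped cross, 74 mm tip to tip both ways, arms 24 mm wide; upright grip on its middle, 22 mm (x) by 34 mm (y), 28 to 72 mm above the underside. Origin: centre of underside, z up. Starts in the crate (floor 6 mm, walls 22 mm high, fixed), in a row of four along y in any order, 75 mm apart, 1 mm gaps, 3 mm play in x.
- tray_round: Fixed pale square tray, 94 mm outside, 90 mm inside, floor 2 mm, rim 12 mm high; on its floor the dark blue print of a disc, 74 mm across. Origin: centre of underside, z up, sides along x, y. One of four side by side along y, any order, 96 mm apart, in the wooden rack (board 20 mm, back and end edges 36 mm above the table).
- tray_square: Fixed pale square tray, 94 mm outside, 90 mm inside, floor 2 mm, rim 12 mm high; on its floor the dark blue print of a 74 x 74 mm square. Origin: centre of underside, z up, sides along x, y. One of four side by side along y, any order, 96 mm apart, in the wooden rack (board 20 mm, back and end edges 36 mm above the table).
- tray_oblong: Fixed pale square tray, 94 mm outside, 90 mm inside, floor 2 mm, rim 12 mm high; on its floor the dark blue print of an oblong, 36 mm (x) by 74 mm (y). Origin: centre of underside, z up, sides along x, y. One of four side by side along y, any order, 96 mm apart, in the wooden rack (board 20 mm, back and end edges 36 mm above the table).
- tray_cross: Fixed pale square tray, 94 mm outside, 90 mm inside, floor 2 mm, rim 12 mm high; on its floor the dark blue print of a plus-shaped cross, 74 mm tip to tip both ways, arms 24 mm wide. Origin: centre of underside, z up, sides along x, y. One of four side by side along y, any order, 96 mm apart, in the wooden rack (board 20 mm, back and end edges 36 mm above the table).
- mug: White ceramic mug, 80 mm across, 90 mm high, standing beside the work; bystander. Origin: centre of the underside.
- jar: Closed paint jar, 60 mm across, 75 mm high, standing beside the work; bystander. Origin: centre of the underside.
Mind the look-alikes: they are no part of the job. Leave any pink or yellow look-alike of the block_round alone.

How it is judged:
By the outcome, as a careful person would: the job done as asked, in the order asked, and still so for the second after the job is handed in, with the robot touching nothing.
It also fails if it takes over 93 s, if anything falls off the work surface, if the arm or the gripper's body presses on something with over 40 N, if the wrist force passes 120 N, or if a joint passes its speed limit or range.

ROBOT

A 7-joint arm with a two-finger parallel gripper is mounted at the origin on the work surface. World frame = base frame: x ahead of the robot, y to its left, z up, the work surface at z = 0. Lengths are in m, angles in rad, forces in N, time in s.
With the tool pointing down it reaches from about 0.35 to 0.9 m from the base axis. Payload 7.2 kg.
Tool frame: the origin (TCP) lies midway between the tips of the shut fingers; the grasp point (between the pads) lies ctrl.grip_depth behind it (ctrl.grip_depth is the distance from the TCP to the grasp point, in m); y points along the fingers, x is the direction in which the jaws open and shut, and the axes are right-handed (so a half turn about y gives the same grasp; the last joint's range is limited). The gripper opens to 85 mm and grips with 20 to 120 N. Pads are 22 mm wide; open, the fingers measure 114 mm over their backs; the gripper's body (76 mm by 85 mm) begins 54 mm behind the grasp point. The pads swing forward as they close: fully open they stand 13 mm farther back than shut.
Start: joints at [1.185, 0.411, -0.013, 1.596, 0.006, 1.134, -0.082], TCP at [0.195, -0.594, 0.231] pointing down, gripper open.
Joint ranges: [-2.95, 2.95], [-0.29, 1.99], [-1.47, 1.44], [0.14, 2.54], [-1.03, 4.17], [0.13, 1.85], [-2.86, 2.86]. Speed limits (rad/s): [2.39, 2.39, 3.01, 3.01, 3.14, 3.14, 3.14].

INTERFACE

Orientations are given as a unit quaternion [x, y, z, w].
In Python, from cell import ctrl gives the robot as it stands.
- The arm moves only by the shell command python3 -m inch 'ROWS' [FORCE]. ROWS is JSON, a list of rows, each an object of numbers: "rx", "ry", "rz": the turn, a rotation vector about the tool's x, y, z in degrees; "tx", "ty", "tz": the shift along the tool's x, y, z in mm; "hand": the opening, from -1 (shut) to 1 (fully open). In form: [{"rx": .., "ry": .., "rz": .., "tx": .., "ty": .., "tz": .., "hand": ..}, ...]. A call has 1 to 20 rows; each row shifts and turns the pose as measured when the row begins, along the tool's axes as they then stand; what a row does not reach is not made up. A row lasts 1/8 s, in which the tool goes at most 62.5 mm and 10.7 degrees, less where a joint would pass 70% of its speed; a pose out of reach is approached as far as the arm can. A call with a gripper value outside its range is refused whole. The fingers move at their own pace and stop on an object; FORCE is the grip in N (left out, the last holds). Time passes only in rows, so rows that do not move let the fingers close. It gives the time, the measured TCP pose, the force and the opening at its end, in the units of the state.
- ctrl.observe(): the state, without advancing time (a new reading comes with each control period).
- ctrl.grab_frame(name): name is "scene" or "top"; returns the picture (480x640x3 uint8, red, green, blue); there is no depth.
- ctrl.calibration(name): a dict with "camera_matrix" (3x3 intrinsics, pixels), "distortion" ([k1, k2, p1, p2, k3] as OpenCV has them; the pictures are not rectified), "world_from_camera" (4x4, takes a point from camera to world coordinates). Camera axes: x right, y down, z forward; pixel columns grow to the right and rows downward; lengths in m; the calibration is good to about 2 mm. A picture is of the moment at which its call begins. calibration takes no time and is no camera call.
- ctrl.job_done(): hands the job in, once; it reports no verdict.
The state is a dict: "time_s": time; "joint_positions": joint angles; "qd": joint speeds; "tau": joint torques, N m; "position": TCP position; "eef_rot": TCP orientation; "ft_force": force on the tool from outside, world axes, zero at the start; "wrist_torque": the same for the moment, N m; "width": opening from 0.0 (shut) to 1.0 (fully open).
Only numpy, scipy, OpenCV 4.12 (cv2) and the standard library are available. Lean on these libraries where they do the work, as an engineer would, in place of code of your own. Each camera call takes 0.05 s, during which the arm holds its last target.

## Working session

There is one attempt and no reset: what is moved stays moved. The work goes in short steps, Python scripts to look and compute and a shell command to move; the robot and the scene stay as the last step left them, time stands still between calls to the robot, and variables do not carry over. Pictures are saved under pics/ and viewed, and the job is handed in when it is done.

```bash
ls; mkdir -p pics
python3 - <<'E'
from cell import ctrl
import cv2,numpy as np
for n in("scene","top"):
    cv2.imwrite(f"pics/{n}0.png",ctrl.grab_frame(n)[:,:,::-1])
    c=ctrl.calibration(n);print(n,np.round(c["camera_matrix"],1).tolist(),c["distortion"],np.round(c["world_from_camera"],3).tolist())
print(ctrl.observe(),ctrl.grip_depth)
E
```

```text
pics
scene [[486.8, 0.0, 314.6], [0.0, 486.8, 239.6], [0.0, 0.0, 1.0]] [0.023278 0.       0.       0.       0.      ] [[0.641, 0.477, -0.601, 1.089], [0.767, -0.422, 0.483, -0.476], [-0.023, -0.771, -0.637, 0.668], [0.0, 0.0, 0.0, 1.0]]
top [[578.3, 0.0, 331.0], [0.0, 578.3, 235.9], [0.0, 0.0, 1.0]] [-0.18136414  0.          0.          0.          0.        ] [[-0.088, -0.973, 0.216, 0.284], [-0.996, 0.086, -0.015, 0.01], [-0.004, -0.216, -0.976, 1.203], [0.0, 0.0, 0.0, 1.0]]
{'time_s': 0.1, 'joint_positions': array([ 1.18482507,  0.4118016 , -0.01275892,  1.59693652,  0.00561462,
        1.13428664, -0.08220315]), 'qd': array([ 5.15953759e-04, -3.34039953e-03, -9.17912329e-05, -2.56664384e-03,
        1.45416025e-03,  2.50840152e-04,  2.51282032e-03]), 'tau': array([ 3.64333238e-03, -6.01826906e+01,  6.84593674e-01, -3.00089371e+01,
        1.39783288e-02,  6.40632134e-03,  4.33092350e-05]), 'position': array([ 0.1951346 , -0.59330562,  0.23055808]), 'eef_rot': array([-0.57256326,  0.4149912 , -0.41415467,  0.57308771]), 'ft_force': array([ 1.20125689, -1.19846075,  0.09355343]), 'wrist_torque': array([-0.00603917, -0.03489362, -0.04488583]), 'width': 1.0025287291479759} 0.0187
```

View pics/top0.png

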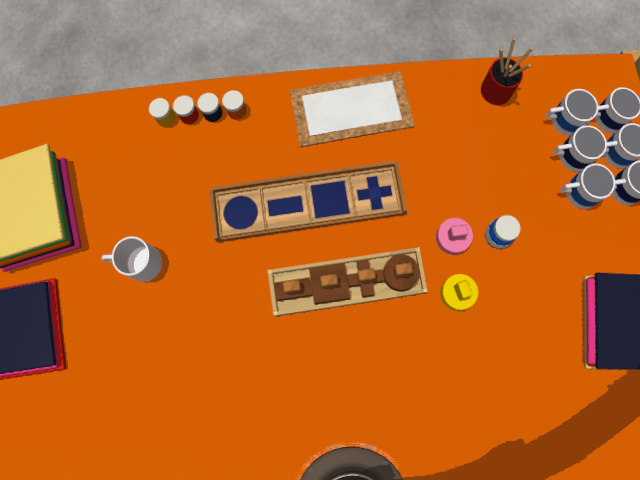

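View pics/scene0.png

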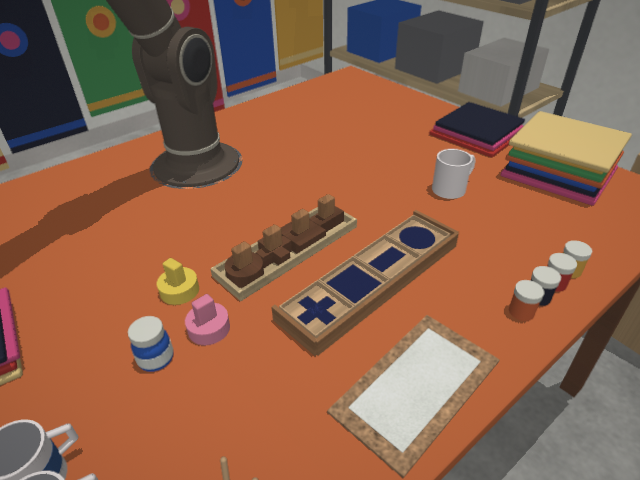

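Run:
```python
from scipy.spatial.transform import Rotation as R
print(R.from_quat([-0.57256326,  0.4149912 , -0.41415467,  0.57308771]).as_matrix().round(3))
```

```text
[[ 0.313 -0.001  0.95 ]
 [-0.95   0.001  0.313]
 [-0.001 -1.    -0.   ]]
```

Top view, candidates: the brown blocks are oblong (291,286), square (330,281), cross (367,274) and round (403,270). The look-alikes are pink (455,235) and yellow (460,291). The prints are round (240,212), oblong (285,206), square (330,200) and cross (375,193). The mug is at (137,258) and the jar at (503,231). By description, the round block I want is the brown one in the crate. Next I'll check it in a close crop.

Run:
```python
import cv2
a=cv2.imread("pics/top0.png")
cv2.imwrite("pics/crA.png",cv2.resize(a[240:320,260:440],None,fx=4.4,fy=4.4,interpolation=cv2.INTER_CUBIC))
cv2.imwrite("pics/crB.png",cv2.resize(a[155:245,205:415],None,fx=3.8,fy=3.8,interpolation=cv2.INTER_CUBIC))
```

```text
(no output)
```

View pics/crA.png

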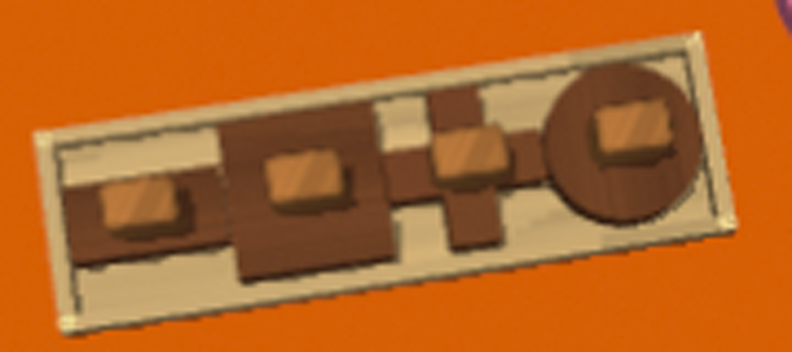

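View pics/crB.png

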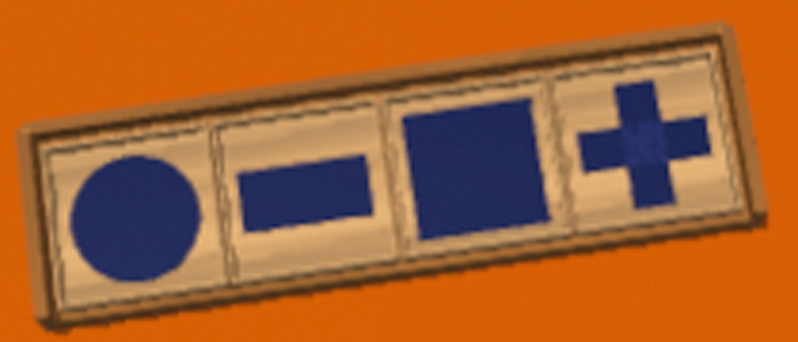

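```bash
cat > h.py <<'E'
from cell import ctrl
import cv2,numpy as np
from scipy.spatial.transform import Rotation as R
def w(px,z,n="top"):
    c=ctrl.calibration(n);K=np.array(c["camera_matrix"]);T=np.array(c["world_from_camera"])
    u=cv2.undistortPoints(np.array([[px]],float),K,np.array(c["distortion"]))[0,0]
    d=T[:3,:3]@[u[0],u[1],1];o=T[:3,3];return o+d*(z-o[2])/d[2]
def pix(p,n):
    c=ctrl.calibration(n);T=np.linalg.inv(np.array(c["world_from_camera"]))
    return cv2.projectPoints(np.array([p],float),cv2.Rodrigues(T[:3,:3])[0],T[:3,3],np.array(c["camera_matrix"]),np.array(c["distortion"]))[0].ravel()
A={'oblong':(140,202),'square':(306,178),'cross':(470,153),'round':(633,128)}
B={'round':(136,218),'oblong':(306,194),'square':(476,169),'cross':(645,144)}
E
cat >> h.py <<'E'
def st():
    o=ctrl.observe();M=R.from_quat(o["eef_rot"]).as_matrix()
    return o,M
E
python3 - <<'E'
from h import *
P={k:w(((x+.5)/4.4+260-.5,(y+.5)/4.4+240-.5),.078) for k,(x,y) in A.items()}
Q={k:w(((x+.5)/3.8+205-.5,(y+.5)/3.8+155-.5),.022) for k,(x,y) in B.items()}
for D in(P,Q):
    k=list(D);a=np.array([D[i] for i in k]);print(k);print(a.round(4));d=np.diff(a,axis=0);print(np.linalg.norm(d,axis=1).round(4));v=a[-1]-a[0];print(np.degrees(np.arctan2(v[0],-v[1])))
# scene check
for k in P: print(k,pix(P[k],"scene").round(1),pix(Q[k],"scene").round(1))
# corners of crate/rack
for p in [(35,132),(698,33),(735,230),(65,330)]: print(w((p[0]/4.4+260,p[1]/4.4+240),.022).round(4))
for p,z in [((22,130),.036),((730,26),.036),((765,222),.02),((42,320),.02)]: print(w((p[0]/3.8+205,p[1]/3.8+155),z).round(4))
for n,p,z in [("mug",(133,245),.09),("jar",(507,227),.075),("pink",(458,230),.07)]:print(n,w(p,z))
E
```

```text
['oblong', 'square', 'cross', 'round']
[[ 0.4397  0.0786  0.078 ]
 [ 0.4441  0.004   0.078 ]
 [ 0.4488 -0.07    0.078 ]
 [ 0.4534 -0.1441  0.078 ]]
[0.0748 0.0741 0.0743]
3.5157903491479665
['round', 'oblong', 'square', 'cross']
[[ 0.6133  0.1788  0.022 ]
 [ 0.6185  0.0828  0.022 ]
 [ 0.6245 -0.0129  0.022 ]
 [ 0.6307 -0.1086  0.022 ]]
[0.0961 0.096  0.0959]
3.460550418906303
oblong [325.3 197.6] [386.3 258.6]
square [299.1 212.4] [353.1 282.6]
cross [271.1 228.3] [316.2 309.6]
round [240.7 245.6] [416.6 237. ]
[0.484  0.1282 0.022 ]
[ 0.5036 -0.1886  0.022 ]
[ 0.4085 -0.195   0.022 ]
[0.3899 0.1206 0.022 ]
[0.6653 0.2377 0.036 ]
[ 0.6905 -0.1631  0.036 ]
[ 0.5795 -0.1716  0.02  ]
[0.5593 0.2339 0.02  ]
mug [0.5460456 0.3913543 0.09     ]
jar [ 0.51961213 -0.36648248  0.075     ]
pink [ 0.52336079 -0.2651936   0.07      ]
```

Run:
```python
import cv2
a=cv2.imread("pics/scene0.png")
cv2.imwrite("pics/crC.png",cv2.resize(a[185:350,205:465],None,fx=3,fy=3,interpolation=cv2.INTER_CUBIC))
```

```text
(no output)
```

View pics/crC.png

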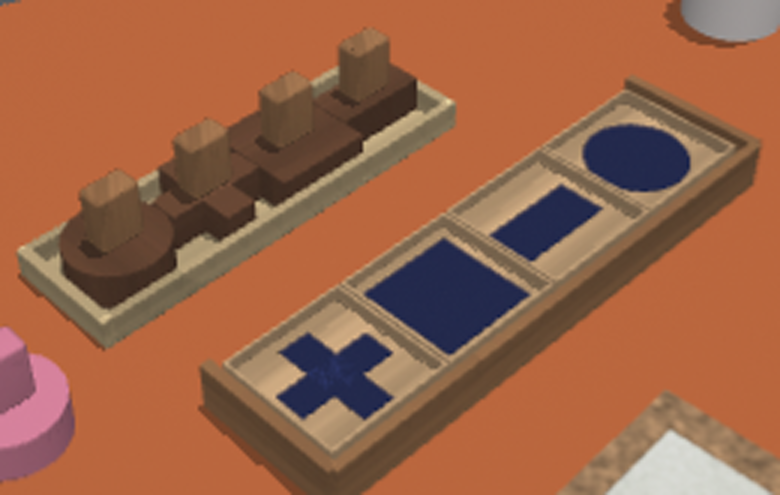

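Crop check: brown blocks in the crate, left to right, are oblong, square, cross, round. The trays read round, oblong, square, cross. The measured spacings of 74–75 and 96 mm and the yaw of 3.5° match the description, and the scene camera agrees to about 1 px (oblong grip top at about (326,198)). Next I'll turn the tool into line, then go over the round block.

```bash
python3 -m inch '[{"ry":-9.4,"hand":1},{"ry":-9.4,"hand":1},{"ry":-9.4,"hand":1},{"ry":-9.4,"hand":1},{"ry":-9.4,"hand":1},{"ry":-9.4,"hand":1},{"ry":-9.4,"hand":1},{"ry":-9.4,"hand":1}]' 60
cat >> h.py <<'E'
P={k:w(((x+.5)/4.4+260-.5,(y+.5)/4.4+240-.5),.078) for k,(x,y) in A.items()}
Q={k:w(((x+.5)/3.8+205-.5,(y+.5)/3.8+155-.5),.022) for k,(x,y) in B.items()}
def go(xyz):
    o,M=st();d=M.T@(np.array(xyz)-o["position"])*1000
    Rt=np.column_stack([[np.cos(Y),np.sin(Y),0],[0,0,-1],[-np.sin(Y),np.cos(Y),0]])
    rv=np.degrees(R.from_matrix(M.T@Rt).as_rotvec())
    print("t",o["time_s"].round(2) if hasattr(o["time_s"],'round') else o["time_s"],"pos",o["position"].round(4),"shift mm",d.round(1),"turn",rv.round(2),"F",o["ft_force"].round(1),"w",round(o["width"],3))
Y=np.radians(3.49)
def over(k,z): go([P[k][0],P[k][1],z])
def tray(k,z): go([Q[k][0],Q[k][1],z])
E
python3 -c "
from h import *
over('round',.16)"
```

```text
t 0.1 pos [ 0.1951 -0.5933  0.2306] shift mm [-345.9   71.   385.7] turn [-5.000e-02 -7.528e+01 -7.000e-02] F [ 1.2 -1.2  0.1] w 1.003invalid input at $[0]: expected keys rx, ry, rz, tx, ty, tz, hand
```

The call was refused because every row needs all seven keys, so nothing moved. I'll retype it in full.

```bash
python3 -m inch '[{"rx":0,"ry":-9.4,"rz":0,"tx":0,"ty":0,"tz":0,"hand":1},{"rx":0,"ry":-9.4,"rz":0,"tx":0,"ty":0,"tz":0,"hand":1},{"rx":0,"ry":-9.4,"rz":0,"tx":0,"ty":0,"tz":0,"hand":1},{"rx":0,"ry":-9.4,"rz":0,"tx":0,"ty":0,"tz":0,"hand":1},{"rx":0,"ry":-9.4,"rz":0,"tx":0,"ty":0,"tz":0,"hand":1},{"rx":0,"ry":-9.4,"rz":0,"tx":0,"ty":0,"tz":0,"hand":1},{"rx":0,"ry":-9.4,"rz":0,"tx":0,"ty":0,"tz":0,"hand":1},{"rx":0,"ry":-9.4,"rz":0,"tx":0,"ty":0,"tz":0,"hand":1}]' 60
python3 -c "
from h import *
over('round',.16)"
```

```text
time_s: 1.1
position: [0.1943, -0.5909, 0.2262]
eef_rot: [-0.703, -0.035, 0.037, 0.709]
ft_force: [0.2, 0.4, -0.4]
width: 1.002
t 1.1 pos [ 0.1943 -0.5909  0.2262] shift mm [303.4  69.3 417.5] turn [-0.53  2.35 -0.18] F [ 0.2  0.4 -0.4] w 1.002
```

```bash
python3 -m inch '[{"rx":0,"ry":1,"rz":0,"tx":33,"ty":4,"tz":46,"hand":1},{"rx":0,"ry":1,"rz":0,"tx":33,"ty":4,"tz":46,"hand":1},{"rx":0,"ry":0,"rz":0,"tx":33,"ty":4,"tz":46,"hand":1},{"rx":0,"ry":0,"rz":0,"tx":33,"ty":4,"tz":46,"hand":1},{"rx":0,"ry":0,"rz":0,"tx":33,"ty":4,"tz":46,"hand":1},{"rx":0,"ry":0,"rz":0,"tx":33,"ty":4,"tz":46,"hand":1},{"rx":0,"ry":0,"rz":0,"tx":33,"ty":8,"tz":46,"hand":1},{"rx":0,"ry":0,"rz":0,"tx":30,"ty":8,"tz":40,"hand":1},{"rx":0,"ry":0,"rz":0,"tx":0,"ty":0,"tz":0,"hand":1}]'
python3 -c "
from h import *
over('round',.16)"
```

```text
time_s: 2.22
position: [0.4322, -0.1984, 0.1851]
eef_rot: [-0.703, -0.022, 0.025, 0.711]
ft_force: [-0.5, -0.8, 1.1]
width: 0.998
t 2.225 pos [ 0.4322 -0.1984  0.1851] shift mm [24.9 25.6 52.5] turn [-0.66  0.31 -0.23] F [-0.5 -0.8  1.1] w 0.998
```

```bash
python3 -m inch '[{"rx":-0.6,"ry":0.3,"rz":-0.2,"tx":15,"ty":10,"tz":30,"hand":1},{"rx":0,"ry":0,"rz":0,"tx":10,"ty":10,"tz":22,"hand":1},{"rx":0,"ry":0,"rz":0,"tx":0,"ty":0,"tz":0,"hand":1}]'
python3 -c "
from h import *
over('round',.12)"
```

```text
time_s: 2.6
position: [0.4531, -0.1458, 0.1644]
eef_rot: [0.707, 0.02, -0.022, -0.707]
ft_force: [0.3, -0.2, -0.6]
width: 0.999
t 2.6 pos [ 0.4531 -0.1458  0.1644] shift mm [ 0.5 44.4  1.7] turn [ 0.   -0.12 -0.12] F [ 0.3 -0.2 -0.6] w 0.999
```

```bash
python3 -m inch '[{"rx":0,"ry":0,"rz":0,"tx":0,"ty":40,"tz":1.5,"hand":1},{"rx":0,"ry":0,"rz":0,"tx":0,"ty":40,"tz":0,"hand":1},{"rx":0,"ry":0,"rz":0,"tx":0,"ty":10,"tz":0,"hand":1},{"rx":0,"ry":0,"rz":0,"tx":0,"ty":0,"tz":0,"hand":1}]'
python3 - <<'E'
from h import *
over('round',.041)
f=ctrl.grab_frame("scene")[:,:,::-1]
cv2.imwrite("pics/s1.png",cv2.resize(f[150:330,160:400],None,fx=3.2,fy=3.2))
E
```

```text
time_s: 3.1
position: [0.4524, -0.1512, 0.0743]
eef_rot: [0.708, 0.018, -0.019, -0.705]
ft_force: [-0.4, -0.0, 0.9]
width: 1.003
t 3.1 pos [ 0.4524 -0.1512  0.0743] shift mm [ 1.4 33.3  7.2] turn [ 0.24 -0.47 -0.06] F [-0.4 -0.   0.9] w 1.003
```

View pics/s1.png

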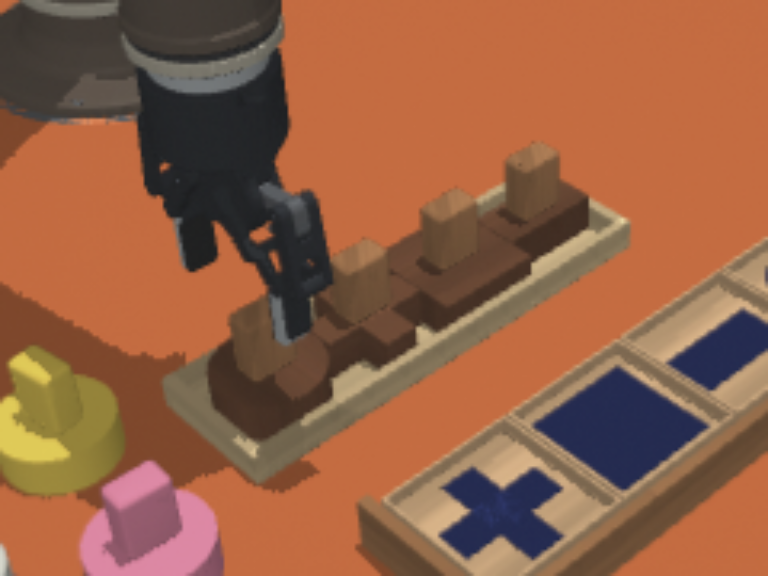

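The fingers straddle the round block's grip (crop about (265,330)). The descent drifted 7 mm in y, so I'll correct that on the way down.

```bash
python3 -m inch '[{"rx":0,"ry":-0.4,"rz":0,"tx":1.4,"ty":0,"tz":7,"hand":1},{"rx":0,"ry":0,"rz":0,"tx":0,"ty":15,"tz":1,"hand":1},{"rx":0,"ry":0,"rz":0,"tx":0,"ty":15,"tz":1,"hand":1},{"rx":0,"ry":0,"rz":0,"tx":0,"ty":0,"tz":0,"hand":1}]'
python3 -c "
from h import *
over('round',.041)"
```

```text
time_s: 3.65
position: [0.4554, -0.1427, 0.0453]
eef_rot: [0.709, 0.022, -0.02, -0.704]
ft_force: [-0.4, -0.4, 0.1]
width: 1.001
t 3.65 pos [ 0.4554 -0.1427  0.0453] shift mm [-2.   4.3 -1.3] turn [ 0.39 -0.08  0.21] F [-0.4 -0.4  0.1] w 1.001
```

```bash
python3 -m inch '[{"rx":0.3,"ry":0,"rz":0.2,"tx":-2,"ty":3.5,"tz":-1,"hand":1},{"rx":0,"ry":0,"rz":0,"tx":0,"ty":0,"tz":0,"hand":-1},{"rx":0,"ry":0,"rz":0,"tx":0,"ty":0,"tz":0,"hand":-1},{"rx":0,"ry":0,"rz":0,"tx":0,"ty":0,"tz":0,"hand":-1},{"rx":0,"ry":0,"rz":0,"tx":0,"ty":0,"tz":0,"hand":-1},{"rx":0,"ry":0,"rz":0,"tx":0,"ty":0,"tz":0,"hand":-1},{"rx":0,"ry":0,"rz":0,"tx":0,"ty":0,"tz":0,"hand":-1}]' 60
python3 -c "
from h import *
over('round',.041)"
```

```text
time_s: 4.53
position: [0.4537, -0.1441, 0.042]
eef_rot: [0.707, 0.021, -0.021, -0.706]
ft_force: [0.3, -0.7, -0.7]
width: 0.251
t 4.525 pos [ 0.4537 -0.1441  0.042 ] shift mm [-0.3  1.  -0. ] turn [ 0.08 -0.09  0.03] F [ 0.3 -0.7 -0.7] w 0.251
```

Gripped: 0.251 × 85 ≈ 21 mm, which matches the grip. Lifting.

```bash
python3 -m inch '[{"rx":0,"ry":0,"rz":0,"tx":0,"ty":-12,"tz":0,"hand":-1},{"rx":0,"ry":0,"rz":0,"tx":0,"ty":-15,"tz":0,"hand":-1},{"rx":0,"ry":0,"rz":0,"tx":0,"ty":-15,"tz":0,"hand":-1},{"rx":0,"ry":0,"rz":0,"tx":0,"ty":-30,"tz":0,"hand":-1},{"rx":0,"ry":0,"rz":0,"tx":0,"ty":-30,"tz":0,"hand":-1},{"rx":0,"ry":0,"rz":0,"tx":0,"ty":-20,"tz":0,"hand":-1},{"rx":0,"ry":0,"rz":0,"tx":0,"ty":0,"tz":0,"hand":-1}]'
python3 -c "
from h import *
tray('round',.16)"
```

```text
time_s: 5.4
position: [0.4532, -0.1435, 0.1729]
eef_rot: [0.708, 0.022, -0.021, -0.706]
ft_force: [-0.0, -0.1, -2.9]
width: 0.251
t 5.4 pos [ 0.4532 -0.1435  0.1729] shift mm [179.1  12.6 312.1] turn [ 0.13 -0.04  0.12] F [-0.  -0.1 -2.9] w 0.251
```

```bash
python3 -m inch '[{"rx":0,"ry":0,"rz":0,"tx":12,"ty":0,"tz":20,"hand":-1},{"rx":0,"ry":0,"rz":0,"tx":23,"ty":0,"tz":40,"hand":-1},{"rx":0,"ry":0,"rz":0,"tx":23,"ty":0,"tz":40,"hand":-1},{"rx":0,"ry":0,"rz":0,"tx":23,"ty":0,"tz":40,"hand":-1},{"rx":0,"ry":0,"rz":0,"tx":23,"ty":0,"tz":40,"hand":-1},{"rx":0,"ry":0,"rz":0,"tx":23,"ty":0,"tz":40,"hand":-1},{"rx":0,"ry":0,"rz":0,"tx":23,"ty":0,"tz":40,"hand":-1},{"rx":0,"ry":0,"rz":0,"tx":12,"ty":0,"tz":20,"hand":-1},{"rx":0,"ry":0,"rz":0,"tx":0,"ty":0,"tz":0,"hand":-1}]'
python3 -c "
from h import *
tray('round',.16)"
```

```text
time_s: 6.52
position: [0.5983, 0.152, 0.1649]
eef_rot: [0.708, 0.017, -0.022, -0.706]
ft_force: [0.1, 0.4, -3.4]
width: 0.252
t 6.525 pos [0.5983 0.152  0.1649] shift mm [16.5  4.7 25.9] turn [ 0.19 -0.32 -0.46] F [ 0.1  0.4 -3.4] w 0.252
```

```bash
python3 -m inch '[{"rx":0.2,"ry":-0.3,"rz":-0.4,"tx":13,"ty":5,"tz":20,"hand":-1},{"rx":0,"ry":0,"rz":0,"tx":3,"ty":25,"tz":6,"hand":-1},{"rx":0,"ry":0,"rz":0,"tx":0,"ty":25,"tz":0,"hand":-1},{"rx":0,"ry":0,"rz":0,"tx":0,"ty":15,"tz":0,"hand":-1},{"rx":0,"ry":0,"rz":0,"tx":0,"ty":0,"tz":0,"hand":-1}]'
python3 -c "
from h import *
tray('round',.057)"
```

```text
time_s: 7.15
position: [0.6107, 0.1728, 0.0901]
eef_rot: [0.708, 0.018, -0.022, -0.705]
ft_force: [-0.3, 0.4, -2.0]
width: 0.253
t 7.15 pos [0.6107 0.1728 0.0901] shift mm [ 3.1 33.1  5.9] turn [ 0.26 -0.24 -0.33] F [-0.3  0.4 -2. ] w 0.253
```

```bash
python3 -m inch '[{"rx":0.2,"ry":-0.2,"rz":-0.3,"tx":3,"ty":0,"tz":6,"hand":-1},{"rx":0,"ry":0,"rz":0,"tx":0,"ty":12,"tz":1,"hand":-1},{"rx":0,"ry":0,"rz":0,"tx":0,"ty":10,"tz":1,"hand":-1},{"rx":0,"ry":0,"rz":0,"tx":0,"ty":3,"tz":0,"hand":-1},{"rx":0,"ry":0,"rz":0,"tx":0,"ty":0,"tz":0,"hand":-1}]'
python3 - <<'E'
from h import *
tray('round',.058)
f=ctrl.grab_frame("scene")[:,:,::-1]
cv2.imwrite("pics/s2.png",cv2.resize(f[130:320,270:510],None,fx=3.2,fy=3.2))
E
```

```text
time_s: 7.78
position: [0.6146, 0.1813, 0.0655]
eef_rot: [0.707, 0.022, -0.02, -0.707]
ft_force: [-0.5, -0.6, -3.3]
width: 0.25
t 7.775 pos [0.6146 0.1813 0.0655] shift mm [-1.4  7.5 -2.5] turn [ 0.02 -0.07  0.16] F [-0.5 -0.6 -3.3] w 0.25
```

View pics/s2.png

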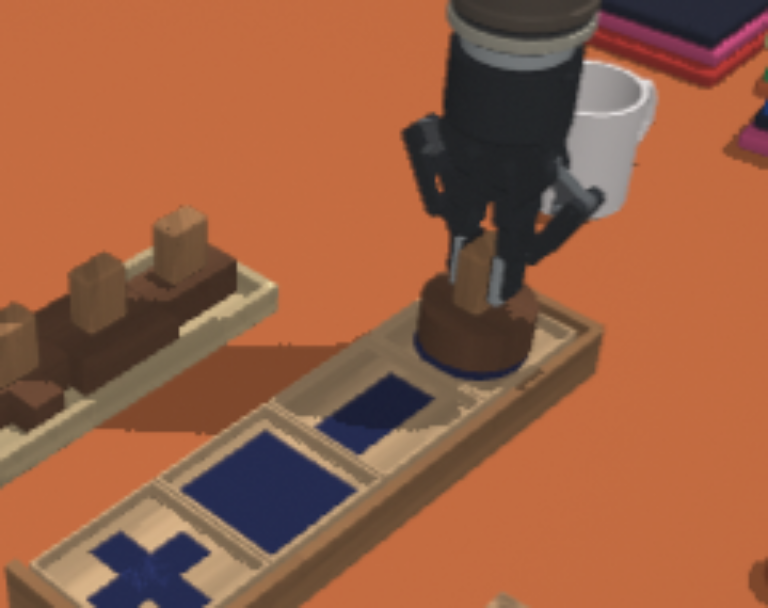

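The round block is poised just above the round print, with an even blue rim at crop (475,365). I'll lower it and release.

```bash
python3 -m inch '[{"rx":0,"ry":0,"rz":0,"tx":-1.4,"ty":3,"tz":-2.5,"hand":-1},{"rx":0,"ry":0,"rz":0,"tx":0,"ty":2,"tz":0,"hand":-1},{"rx":0,"ry":0,"rz":0,"tx":0,"ty":0,"tz":0,"hand":-1}]'
python3 -c "
from h import *
tray('round',.058)"
```

```text
time_s: 8.2
position: [0.6136, 0.1786, 0.0609]
eef_rot: [0.707, 0.022, -0.02, -0.707]
ft_force: [0.4, -0.4, -3.9]
width: 0.25
t 8.2 pos [0.6136 0.1786 0.0609] shift mm [-0.3  2.9  0.2] turn [ 0.01 -0.08  0.21] F [ 0.4 -0.4 -3.9] w 0.25
```

```bash
python3 -m inch '[{"rx":0,"ry":0,"rz":0,"tx":0,"ty":1.5,"tz":0,"hand":-1},{"rx":0,"ry":0,"rz":0,"tx":0,"ty":1,"tz":0,"hand":-1},{"rx":0,"ry":0,"rz":0,"tx":0,"ty":0,"tz":0,"hand":-1},{"rx":0,"ry":0,"rz":0,"tx":0,"ty":0,"tz":0,"hand":-1}]'
python3 -c "
from h import *
tray('round',.058)"
```

```text
time_s: 8.7
position: [0.6138, 0.1786, 0.0584]
eef_rot: [-0.707, -0.022, 0.02, 0.707]
ft_force: [-0.0, 0.4, -2.2]
width: 0.248
t 8.7 pos [0.6138 0.1786 0.0584] shift mm [-0.5  0.4  0.2] turn [ 0.   -0.09  0.23] F [-0.   0.4 -2.2] w 0.248
```

```bash
python3 -m inch '[{"rx":0,"ry":0,"rz":0,"tx":0,"ty":0.5,"tz":0,"hand":-1},{"rx":0,"ry":0,"rz":0,"tx":0,"ty":0,"tz":0,"hand":1},{"rx":0,"ry":0,"rz":0,"tx":0,"ty":0,"tz":0,"hand":1},{"rx":0,"ry":0,"rz":0,"tx":0,"ty":0,"tz":0,"hand":1},{"rx":0,"ry":0,"rz":0,"tx":0,"ty":0,"tz":0,"hand":1},{"rx":0,"ry":0,"rz":0,"tx":0,"ty":-20,"tz":0,"hand":1},{"rx":0,"ry":0,"rz":0,"tx":0,"ty":-35,"tz":0,"hand":1},{"rx":0,"ry":0,"rz":0,"tx":0,"ty":-35,"tz":0,"hand":1},{"rx":0,"ry":0,"rz":0,"tx":0,"ty":0,"tz":0,"hand":1}]'
python3 -c "
from h import *
over('oblong',.15)"
```

```text
time_s: 9.82
position: [0.6146, 0.1799, 0.156]
eef_rot: [-0.706, -0.024, 0.018, 0.707]
ft_force: [-0.3, 0.5, -0.4]
width: 1.0
t 9.825 pos [0.6146 0.1799 0.156 ] shift mm [-180.7    4.4  -90.6] turn [-0.09 -0.05  0.48] F [-0.3  0.5 -0.4] w 1.0
```

```bash
python3 -m inch '[{"rx":0,"ry":0,"rz":0.4,"tx":-35,"ty":0,"tz":-17,"hand":1},{"rx":0,"ry":0,"rz":0,"tx":-40,"ty":0,"tz":-20,"hand":1},{"rx":0,"ry":0,"rz":0,"tx":-40,"ty":0,"tz":-20,"hand":1},{"rx":0,"ry":0,"rz":0,"tx":-40,"ty":0,"tz":-20,"hand":1},{"rx":0,"ry":0,"rz":0,"tx":-20,"ty":0,"tz":-10,"hand":1},{"rx":0,"ry":0,"rz":0,"tx":0,"ty":0,"tz":0,"hand":1}]'
python3 -c "
from h import *
over('oblong',.1)"
```

```text
time_s: 10.58
position: [0.4391, 0.0796, 0.1563]
eef_rot: [-0.707, -0.022, 0.02, 0.707]
ft_force: [-0.1, 0.7, 0.4]
width: 1.002
t 10.575 pos [0.4391 0.0796 0.1563] shift mm [ 0.5 56.3 -1. ] turn [-0.02 -0.06  0.13] F [-0.1  0.7  0.4] w 1.002
```

```bash
python3 -m inch '[{"rx":0,"ry":0,"rz":0,"tx":0,"ty":35,"tz":0,"hand":1},{"rx":0,"ry":0,"rz":0,"tx":0,"ty":35,"tz":0,"hand":1},{"rx":0,"ry":0,"rz":0,"tx":0,"ty":10,"tz":0,"hand":1},{"rx":0,"ry":0,"rz":0,"tx":0,"ty":0,"tz":0,"hand":1}]'
python3 -c "
from h import *
over('oblong',.041)"
```

```text
time_s: 11.08
position: [0.4439, 0.0818, 0.0764]
eef_rot: [-0.706, -0.024, 0.018, 0.708]
ft_force: [0.2, 0.6, -0.1]
width: 1.006
t 11.075 pos [0.4439 0.0818 0.0764] shift mm [-4.7 35.3 -3. ] turn [-0.11 -0.06  0.47] F [ 0.2  0.6 -0.1] w 1.006
```

```bash
python3 -m inch '[{"rx":-0.1,"ry":0,"rz":0.4,"tx":-4.5,"ty":0,"tz":-3,"hand":1},{"rx":0,"ry":0,"rz":0,"tx":-0.5,"ty":15,"tz":0,"hand":1},{"rx":0,"ry":0,"rz":0,"tx":-0.5,"ty":15,"tz":0,"hand":1},{"rx":0,"ry":0,"rz":0,"tx":0,"ty":3,"tz":0,"hand":1},{"rx":0,"ry":0,"rz":0,"tx":0,"ty":0,"tz":0,"hand":1}]'
python3 -c "
from h import *
over('oblong',.041)"
```

```text
time_s: 11.7
position: [0.4401, 0.0787, 0.0431]
eef_rot: [-0.707, -0.023, 0.02, 0.707]
ft_force: [-0.6, 0.2, -0.2]
width: 1.003
t 11.7 pos [0.4401 0.0787 0.0431] shift mm [-0.4  2.1 -0. ] turn [-0.   -0.07  0.23] F [-0.6  0.2 -0.2] w 1.003
```

Over the oblong's grip within 0.5 mm; closing and lifting.

```bash
python3 -m inch '[{"rx":0,"ry":0,"rz":0.2,"tx":0,"ty":1.5,"tz":0,"hand":1},{"rx":0,"ry":0,"rz":0,"tx":0,"ty":0,"tz":0,"hand":-1},{"rx":0,"ry":0,"rz":0,"tx":0,"ty":0,"tz":0,"hand":-1},{"rx":0,"ry":0,"rz":0,"tx":0,"ty":0,"tz":0,"hand":-1},{"rx":0,"ry":0,"rz":0,"tx":0,"ty":0,"tz":0,"hand":-1},{"rx":0,"ry":0,"rz":0,"tx":0,"ty":0,"tz":0,"hand":-1},{"rx":0,"ry":0,"rz":0,"tx":0,"ty":0,"tz":0,"hand":-1}]' 60
python3 -c "
from h import *
over('oblong',.041)"
```

```text
time_s: 12.58
position: [0.4408, 0.0789, 0.0423]
eef_rot: [-0.707, -0.022, 0.02, 0.707]
ft_force: [0.4, -0.2, -0.7]
width: 0.252
t 12.575 pos [0.4408 0.0789 0.0423] shift mm [-1.1  1.3 -0.2] turn [-0.01 -0.07  0.12] F [ 0.4 -0.2 -0.7] w 0.252
```

```bash
python3 -m inch '[{"rx":0,"ry":0,"rz":0,"tx":0,"ty":-12,"tz":0,"hand":-1},{"rx":0,"ry":0,"rz":0,"tx":0,"ty":-15,"tz":0,"hand":-1},{"rx":0,"ry":0,"rz":0,"tx":0,"ty":-15,"tz":0,"hand":-1},{"rx":0,"ry":0,"rz":0,"tx":0,"ty":-30,"tz":0,"hand":-1},{"rx":0,"ry":0,"rz":0,"tx":0,"ty":-30,"tz":0,"hand":-1},{"rx":0,"ry":0,"rz":0,"tx":0,"ty":-15,"tz":0,"hand":-1},{"rx":0,"ry":0,"rz":0,"tx":0,"ty":0,"tz":0,"hand":-1}]'
python3 -c "
from h import *
tray('oblong',.16)"
```

```text
time_s: 13.45
position: [0.4399, 0.0787, 0.167]
eef_rot: [0.707, 0.022, -0.02, -0.707]
ft_force: [0.0, 0.7, -2.5]
width: 0.252
t 13.45 pos [0.4399 0.0787 0.167 ] shift mm [178.5   7.5  -6.5] turn [ 0.02 -0.05  0.16] F [ 0.   0.7 -2.5] w 0.252
```

```bash
python3 -m inch '[{"rx":0,"ry":0,"rz":0,"tx":20,"ty":0,"tz":-1,"hand":-1},{"rx":0,"ry":0,"rz":0,"tx":40,"ty":0,"tz":-1,"hand":-1},{"rx":0,"ry":0,"rz":0,"tx":40,"ty":0,"tz":-1,"hand":-1},{"rx":0,"ry":0,"rz":0,"tx":40,"ty":0,"tz":-1,"hand":-1},{"rx":0,"ry":0,"rz":0,"tx":30,"ty":0,"tz":-1,"hand":-1},{"rx":0,"ry":0,"rz":0,"tx":15,"ty":0,"tz":-1,"hand":-1},{"rx":0,"ry":0,"rz":0,"tx":0,"ty":0,"tz":0,"hand":-1}]'
python3 -c "
from h import *
tray('oblong',.1)"
```

```text
time_s: 14.32
position: [0.6258, 0.0818, 0.1567]
eef_rot: [0.708, 0.017, -0.025, -0.705]
ft_force: [-0.5, 0.2, -2.4]
width: 0.249
t 14.325 pos [0.6258 0.0818 0.1567] shift mm [-6.6 56.8  1.7] turn [ 0.22 -0.09 -0.6 ] F [-0.5  0.2 -2.4] w 0.249
```

```bash
python3 -m inch '[{"rx":0.2,"ry":0,"rz":-0.6,"tx":-6,"ty":15,"tz":2,"hand":-1},{"rx":0,"ry":0,"rz":0,"tx":0,"ty":25,"tz":0,"hand":-1},{"rx":0,"ry":0,"rz":0,"tx":0,"ty":20,"tz":0,"hand":-1},{"rx":0,"ry":0,"rz":0,"tx":0,"ty":8,"tz":0,"hand":-1},{"rx":0,"ry":0,"rz":0,"tx":0,"ty":0,"tz":0,"hand":-1}]'
python3 -c "
from h import *
tray('oblong',.058)"
```

```text
time_s: 14.95
position: [0.6151, 0.0834, 0.0835]
eef_rot: [0.707, 0.019, -0.023, -0.706]
ft_force: [0.0, 0.3, -2.6]
width: 0.251
t 14.95 pos [0.6151 0.0834 0.0835] shift mm [ 3.5 25.5 -0.7] turn [ 0.05 -0.02 -0.33] F [ 0.   0.3 -2.6] w 0.251
```

```bash
python3 -m inch '[{"rx":0,"ry":0,"rz":-0.3,"tx":3.5,"ty":5,"tz":-0.7,"hand":-1},{"rx":0,"ry":0,"rz":0,"tx":0,"ty":10,"tz":0,"hand":-1},{"rx":0,"ry":0,"rz":0,"tx":0,"ty":4,"tz":0,"hand":-1},{"rx":0,"ry":0,"rz":0,"tx":0,"ty":0,"tz":0,"hand":-1}]'
python3 -c "
from h import *
tray('oblong',.058)"
```

```text
time_s: 15.45
position: [0.6201, 0.083, 0.0649]
eef_rot: [0.707, 0.022, -0.02, -0.707]
ft_force: [-0.4, -0.9, -2.9]
width: 0.247
t 15.45 pos [0.6201 0.083  0.0649] shift mm [-1.6  6.9 -0.1] turn [ 0.04 -0.04  0.16] F [-0.4 -0.9 -2.9] w 0.247
```

```bash
python3 -m inch '[{"rx":0,"ry":0,"rz":0,"tx":-1.5,"ty":3,"tz":0,"hand":-1},{"rx":0,"ry":0,"rz":0,"tx":0,"ty":2,"tz":0,"hand":-1},{"rx":0,"ry":0,"rz":0,"tx":0,"ty":1,"tz":0,"hand":-1},{"rx":0,"ry":0,"rz":0,"tx":0,"ty":0.5,"tz":0,"hand":-1},{"rx":0,"ry":0,"rz":0,"tx":0,"ty":0.5,"tz":0,"hand":-1},{"rx":0,"ry":0,"rz":0,"tx":0,"ty":0,"tz":0,"hand":-1}]'
python3 -c "
from h import *
tray('oblong',.058)"
```

```text
time_s: 16.2
position: [0.6189, 0.0831, 0.0585]
eef_rot: [0.707, 0.023, -0.02, -0.707]
ft_force: [-0.1, -0.3, -2.6]
width: 0.245
t 16.2 pos [0.6189 0.0831 0.0585] shift mm [-0.4  0.5 -0.2] turn [ 0.04 -0.04  0.23] F [-0.1 -0.3 -2.6] w 0.245
```

```bash
python3 -m inch '[{"rx":0,"ry":0,"rz":0,"tx":0,"ty":0.5,"tz":0,"hand":-1},{"rx":0,"ry":0,"rz":0,"tx":0,"ty":0,"tz":0,"hand":1},{"rx":0,"ry":0,"rz":0,"tx":0,"ty":0,"tz":0,"hand":1},{"rx":0,"ry":0,"rz":0,"tx":0,"ty":0,"tz":0,"hand":1},{"rx":0,"ry":0,"rz":0,"tx":0,"ty":0,"tz":0,"hand":1},{"rx":0,"ry":0,"rz":0,"tx":0,"ty":-20,"tz":0,"hand":1},{"rx":0,"ry":0,"rz":0,"tx":0,"ty":-35,"tz":0,"hand":1},{"rx":0,"ry":0,"rz":0,"tx":0,"ty":-35,"tz":0,"hand":1},{"rx":0,"ry":0,"rz":0,"tx":0,"ty":0,"tz":0,"hand":1}]'
python3 -c "
from h import *
over('square',.15)"
```

```text
time_s: 17.32
position: [0.6198, 0.0842, 0.1554]
eef_rot: [-0.707, -0.024, 0.019, 0.707]
ft_force: [0.7, -0.2, 0.1]
width: 1.001
t 17.325 pos [0.6198 0.0842 0.1554] shift mm [-180.3    4.   -69.3] turn [-0.02  0.    0.45] F [ 0.7 -0.2  0.1] w 1.001
```

```bash
python3 -m inch '[{"rx":0,"ry":0,"rz":0.4,"tx":-35,"ty":0,"tz":-13,"hand":1},{"rx":0,"ry":0,"rz":0,"tx":-40,"ty":0,"tz":-15,"hand":1},{"rx":0,"ry":0,"rz":0,"tx":-40,"ty":0,"tz":-15,"hand":1},{"rx":0,"ry":0,"rz":0,"tx":-40,"ty":0,"tz":-15,"hand":1},{"rx":0,"ry":0,"rz":0,"tx":-20,"ty":0,"tz":-8,"hand":1},{"rx":0,"ry":0,"rz":0,"tx":0,"ty":0,"tz":0,"hand":1}]'
python3 - <<'E'
from h import *
over('square',.1)
f=ctrl.grab_frame("scene")[:,:,::-1]
cv2.imwrite("pics/s3.png",cv2.resize(f[150:350,200:470],None,fx=2.9,fy=2.9))
E
```

```text
time_s: 18.08
position: [0.4431, 0.0055, 0.156]
eef_rot: [0.707, 0.022, -0.021, -0.706]
ft_force: [0.5, -0.4, -0.9]
width: 1.001
t 18.075 pos [0.4431 0.0055 0.156 ] shift mm [ 0.8 56.  -1.6] turn [ 0.05 -0.    0.09] F [ 0.5 -0.4 -0.9] w 1.001
```

View pics/s3.png

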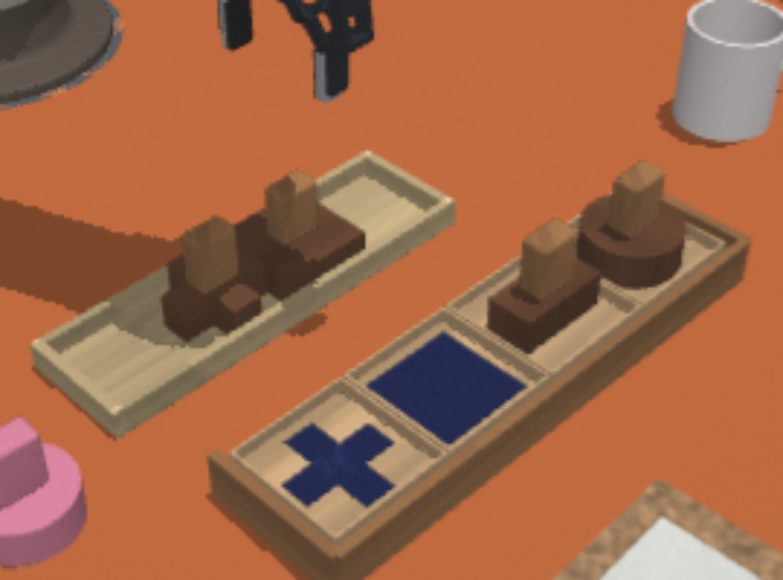

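The round block (crop 632,240) and the oblong (545,290) stand upright and centred on their prints. The square (310,235) and cross (212,280) have not moved in the crate.

```bash
python3 -m inch '[{"rx":0,"ry":0,"rz":0,"tx":0,"ty":35,"tz":-1.5,"hand":1},{"rx":0,"ry":0,"rz":0,"tx":0,"ty":35,"tz":0,"hand":1},{"rx":0,"ry":0,"rz":0,"tx":0,"ty":10,"tz":0,"hand":1},{"rx":0,"ry":0,"rz":0,"tx":0,"ty":0,"tz":0,"hand":1}]'
python3 -c "
from h import *
over('square',.041)"
```

```text
time_s: 18.62
position: [0.4498, 0.0069, 0.0758]
eef_rot: [-0.706, -0.025, 0.019, 0.707]
ft_force: [-0.9, 0.0, -0.1]
width: 1.001
t 18.625 pos [0.4498 0.0069 0.0758] shift mm [-6.2 34.8 -2.6] turn [-0.07  0.1   0.46] F [-0.9  0.  -0.1] w 1.001
```

```bash
python3 -m inch '[{"rx":0,"ry":0.1,"rz":0.4,"tx":-6,"ty":0,"tz":-2.5,"hand":1},{"rx":0,"ry":0,"rz":0,"tx":-0.5,"ty":15,"tz":0,"hand":1},{"rx":0,"ry":0,"rz":0,"tx":-0.5,"ty":15,"tz":0,"hand":1},{"rx":0,"ry":0,"rz":0,"tx":0,"ty":3,"tz":0,"hand":1},{"rx":0,"ry":0,"rz":0,"tx":0,"ty":0,"tz":0,"hand":1}]'
python3 -c "
from h import *
over('square',.041)"
```

```text
time_s: 19.25
position: [0.4444, 0.004, 0.0426]
eef_rot: [-0.706, -0.023, 0.02, 0.707]
ft_force: [0.3, -0.9, 0.0]
width: 0.998
t 19.25 pos [0.4444 0.004  0.0426] shift mm [-0.3  1.6  0. ] turn [-0.04 -0.01  0.23] F [ 0.3 -0.9  0. ] w 0.998
```

```bash
python3 -m inch '[{"rx":0,"ry":0,"rz":0.2,"tx":0,"ty":1,"tz":0,"hand":1},{"rx":0,"ry":0,"rz":0,"tx":0,"ty":0,"tz":0,"hand":-1},{"rx":0,"ry":0,"rz":0,"tx":0,"ty":0,"tz":0,"hand":-1},{"rx":0,"ry":0,"rz":0,"tx":0,"ty":0,"tz":0,"hand":-1},{"rx":0,"ry":0,"rz":0,"tx":0,"ty":0,"tz":0,"hand":-1},{"rx":0,"ry":0,"rz":0,"tx":0,"ty":0,"tz":0,"hand":-1},{"rx":0,"ry":0,"rz":0,"tx":0,"ty":0,"tz":0,"hand":-1}]' 60
python3 -c "
from h import *
over('square',.041)"
```

```text
time_s: 20.12
position: [0.445, 0.0041, 0.0423]
eef_rot: [-0.707, -0.022, 0.021, 0.707]
ft_force: [0.2, -0.0, -0.5]
width: 0.249
t 20.125 pos [0.445  0.0041 0.0423] shift mm [-1.   1.3 -0.1] turn [-0.03 -0.01  0.1 ] F [ 0.2 -0.  -0.5] w 0.249
```

```bash
python3 -m inch '[{"rx":0,"ry":0,"rz":0,"tx":0,"ty":-12,"tz":0,"hand":-1},{"rx":0,"ry":0,"rz":0,"tx":0,"ty":-15,"tz":0,"hand":-1},{"rx":0,"ry":0,"rz":0,"tx":0,"ty":-15,"tz":0,"hand":-1},{"rx":0,"ry":0,"rz":0,"tx":0,"ty":-30,"tz":0,"hand":-1},{"rx":0,"ry":0,"rz":0,"tx":0,"ty":-30,"tz":0,"hand":-1},{"rx":0,"ry":0,"rz":0,"tx":0,"ty":-15,"tz":0,"hand":-1},{"rx":0,"ry":0,"rz":0,"tx":0,"ty":0,"tz":0,"hand":-1}]'
python3 -c "
from h import *
tray('square',.16)"
```

```text
time_s: 21.0
position: [0.4442, 0.004, 0.1671]
eef_rot: [0.707, 0.023, -0.021, -0.707]
ft_force: [-1.3, 1.0, -2.4]
width: 0.251
t 21.0 pos [0.4442 0.004  0.1671] shift mm [178.8   7.6 -27.9] turn [0.01 0.   0.16] F [-1.3  1.  -2.4] w 0.251
```

```bash
python3 -m inch '[{"rx":0,"ry":0,"rz":0,"tx":20,"ty":0,"tz":-3,"hand":-1},{"rx":0,"ry":0,"rz":0,"tx":40,"ty":0,"tz":-7,"hand":-1},{"rx":0,"ry":0,"rz":0,"tx":40,"ty":0,"tz":-6,"hand":-1},{"rx":0,"ry":0,"rz":0,"tx":40,"ty":0,"tz":-6,"hand":-1},{"rx":0,"ry":0,"rz":0,"tx":28,"ty":0,"tz":-3,"hand":-1},{"rx":0,"ry":0,"rz":0,"tx":10,"ty":0,"tz":-2,"hand":-1},{"rx":0,"ry":0,"rz":0,"tx":0,"ty":0,"tz":0,"hand":-1}]'
python3 -c "
from h import *
tray('square',.1)"
```

```text
time_s: 21.88
position: [0.6234, -0.014, 0.1576]
eef_rot: [0.707, 0.018, -0.025, -0.706]
ft_force: [-0.6, 0.1, -2.3]
width: 0.246
t 21.875 pos [ 0.6234 -0.014   0.1576] shift mm [ 1.7 57.6  1. ] turn [ 0.09 -0.03 -0.61] F [-0.6  0.1 -2.3] w 0.246
```

```bash
python3 -m inch '[{"rx":0.1,"ry":0,"rz":-0.6,"tx":2,"ty":15,"tz":1,"hand":-1},{"rx":0,"ry":0,"rz":0,"tx":0,"ty":25,"tz":0,"hand":-1},{"rx":0,"ry":0,"rz":0,"tx":0,"ty":20,"tz":0,"hand":-1},{"rx":0,"ry":0,"rz":0,"tx":0,"ty":8,"tz":0,"hand":-1},{"rx":0,"ry":0,"rz":0,"tx":0,"ty":0,"tz":0,"hand":-1}]'
python3 -c "
from h import *
tray('square',.058)"
```

```text
time_s: 22.5
position: [0.6207, -0.0127, 0.087]
eef_rot: [0.707, 0.021, -0.023, -0.707]
ft_force: [0.3, 0.6, -2.7]
width: 0.252
t 22.5 pos [ 0.6207 -0.0127  0.087 ] shift mm [ 3.8 29.  -0.5] turn [ 0.03  0.04 -0.19] F [ 0.3  0.6 -2.7] w 0.252
```

```bash
python3 -m inch '[{"rx":0,"ry":0,"rz":-0.2,"tx":3.5,"ty":5,"tz":-0.5,"hand":-1},{"rx":0,"ry":0,"rz":0,"tx":0,"ty":10,"tz":0,"hand":-1},{"rx":0,"ry":0,"rz":0,"tx":0,"ty":7,"tz":0,"hand":-1},{"rx":0,"ry":0,"rz":0,"tx":0,"ty":0,"tz":0,"hand":-1}]'
python3 -c "
from h import *
tray('square',.058)"
```

```text
time_s: 23.0
position: [0.6256, -0.0129, 0.0651]
eef_rot: [0.707, 0.023, -0.021, -0.707]
ft_force: [0.4, 0.8, -2.1]
width: 0.249
t 23.0 pos [ 0.6256 -0.0129  0.0651] shift mm [-1.2  7.1  0.1] turn [0.05 0.02 0.18] F [ 0.4  0.8 -2.1] w 0.249
```

```bash
python3 -m inch '[{"rx":0,"ry":0,"rz":0,"tx":-1.2,"ty":3,"tz":0,"hand":-1},{"rx":0,"ry":0,"rz":0,"tx":0,"ty":2,"tz":0,"hand":-1},{"rx":0,"ry":0,"rz":0,"tx":0,"ty":1,"tz":0,"hand":-1},{"rx":0,"ry":0,"rz":0,"tx":0,"ty":0.5,"tz":0,"hand":-1},{"rx":0,"ry":0,"rz":0,"tx":0,"ty":0.5,"tz":0,"hand":-1},{"rx":0,"ry":0,"rz":0,"tx":0,"ty":0,"tz":0,"hand":-1}]'
python3 -c "
from h import *
tray('square',.058)"
```

```text
time_s: 23.75
position: [0.6248, -0.0129, 0.0585]
eef_rot: [0.707, 0.023, -0.02, -0.706]
ft_force: [0.0, 0.0, -1.5]
width: 0.254
t 23.75 pos [ 0.6248 -0.0129  0.0585] shift mm [-0.3  0.5  0. ] turn [0.06 0.03 0.23] F [ 0.   0.  -1.5] w 0.254
```

```bash
python3 -m inch '[{"rx":0,"ry":0,"rz":0,"tx":0,"ty":0.5,"tz":0,"hand":-1},{"rx":0,"ry":0,"rz":0,"tx":0,"ty":0,"tz":0,"hand":1},{"rx":0,"ry":0,"rz":0,"tx":0,"ty":0,"tz":0,"hand":1},{"rx":0,"ry":0,"rz":0,"tx":0,"ty":0,"tz":0,"hand":1},{"rx":0,"ry":0,"rz":0,"tx":0,"ty":0,"tz":0,"hand":1},{"rx":0,"ry":0,"rz":0,"tx":0,"ty":-20,"tz":0,"hand":1},{"rx":0,"ry":0,"rz":0,"tx":0,"ty":-35,"tz":0,"hand":1},{"rx":0,"ry":0,"rz":0,"tx":0,"ty":-35,"tz":0,"hand":1},{"rx":0,"ry":0,"rz":0,"tx":0,"ty":0,"tz":0,"hand":1}]'
python3 -c "
from h import *
over('cross',.15)"
```

```text
time_s: 24.88
position: [0.6258, -0.0121, 0.1556]
eef_rot: [0.707, 0.025, -0.019, -0.707]
ft_force: [-0.7, -0.1, -0.2]
width: 0.999
t 24.875 pos [ 0.6258 -0.0121  0.1556] shift mm [-180.3    4.2  -46.8] turn [0.03 0.07 0.47] F [-0.7 -0.1 -0.2] w 0.999
```

```bash
python3 -m inch '[{"rx":0,"ry":0,"rz":0.4,"tx":-35,"ty":0,"tz":-9,"hand":1},{"rx":0,"ry":0,"rz":0,"tx":-40,"ty":0,"tz":-11,"hand":1},{"rx":0,"ry":0,"rz":0,"tx":-40,"ty":0,"tz":-11,"hand":1},{"rx":0,"ry":0,"rz":0,"tx":-40,"ty":0,"tz":-10,"hand":1},{"rx":0,"ry":0,"rz":0,"tx":-20,"ty":0,"tz":-5,"hand":1},{"rx":0,"ry":0,"rz":0,"tx":0,"ty":0,"tz":0,"hand":1}]'
python3 -c "
from h import *
over('cross',.1)"
```

```text
time_s: 25.62
position: [0.4479, -0.0701, 0.1563]
eef_rot: [0.707, 0.023, -0.021, -0.706]
ft_force: [-0.2, -0.0, -0.0]
width: 0.998
t 25.625 pos [ 0.4479 -0.0701  0.1563] shift mm [ 0.8 56.3  0.2] turn [0.1  0.07 0.1 ] F [-0.2 -0.  -0. ] w 0.998
```

```bash
python3 -m inch '[{"rx":0,"ry":0,"rz":0,"tx":-2,"ty":35,"tz":0,"hand":1},{"rx":0,"ry":0,"rz":0,"tx":-2,"ty":35,"tz":0,"hand":1},{"rx":0,"ry":0,"rz":0,"tx":0,"ty":10,"tz":0,"hand":1},{"rx":0,"ry":0,"rz":0,"tx":0,"ty":0,"tz":0,"hand":1}]'
python3 - <<'E'
from h import *
over('cross',.041)
f=ctrl.grab_frame("scene")[:,:,::-1]
cv2.imwrite("pics/s4.png",cv2.resize(f[150:350,200:470],None,fx=2.9,fy=2.9))
E
```

```text
time_s: 26.12
position: [0.4488, -0.0696, 0.0764]
eef_rot: [0.707, 0.025, -0.019, -0.706]
ft_force: [0.5, -0.2, -0.1]
width: 0.999
t 26.125 pos [ 0.4488 -0.0696  0.0764] shift mm [-0.3 35.4 -0.4] turn [0.12 0.1  0.43] F [ 0.5 -0.2 -0.1] w 0.999
```

View pics/s4.png

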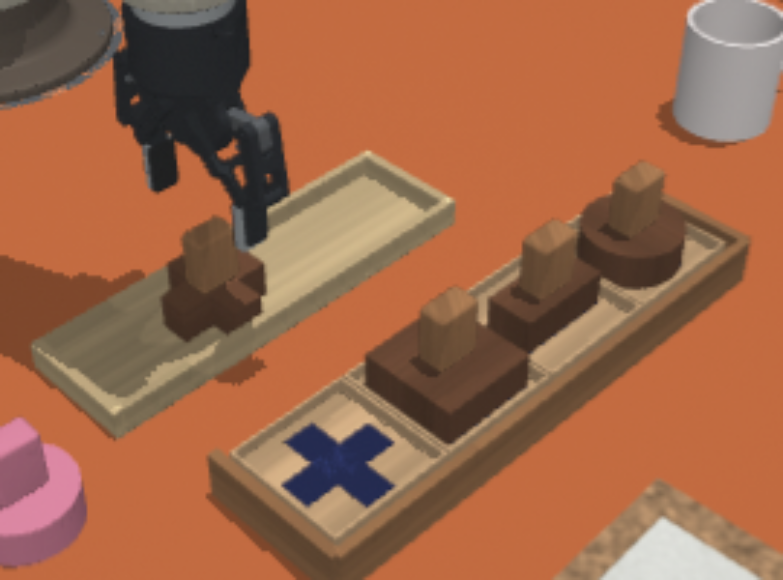

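The square (crop 447,370) is flat on its print. The cross (212,280) has not moved and sits between the fingers.

```bash
python3 -m inch '[{"rx":0.1,"ry":0.1,"rz":0.4,"tx":0,"ty":3,"tz":-0.4,"hand":1},{"rx":0,"ry":0,"rz":0,"tx":-0.5,"ty":15,"tz":0,"hand":1},{"rx":0,"ry":0,"rz":0,"tx":-0.5,"ty":12,"tz":0,"hand":1},{"rx":0,"ry":0,"rz":0,"tx":0,"ty":3,"tz":0,"hand":1},{"rx":0,"ry":0,"rz":0,"tx":0,"ty":0,"tz":0,"hand":1}]'
python3 -c "
from h import *
over('cross',.041)"
```

```text
time_s: 26.8
position: [0.4498, -0.0704, 0.0433]
eef_rot: [0.707, 0.023, -0.02, -0.706]
ft_force: [0.2, 0.5, 0.6]
width: 0.999
t 26.8 pos [ 0.4498 -0.0704  0.0433] shift mm [-1.   2.3  0.4] turn [ 0.09 -0.03  0.22] F [0.2 0.5 0.6] w 0.999
```

```bash
python3 -m inch '[{"rx":0,"ry":0,"rz":0.2,"tx":-1,"ty":1.8,"tz":0.4,"hand":1},{"rx":0,"ry":0,"rz":0,"tx":0,"ty":0,"tz":0,"hand":-1},{"rx":0,"ry":0,"rz":0,"tx":0,"ty":0,"tz":0,"hand":-1},{"rx":0,"ry":0,"rz":0,"tx":0,"ty":0,"tz":0,"hand":-1},{"rx":0,"ry":0,"rz":0,"tx":0,"ty":0,"tz":0,"hand":-1},{"rx":0,"ry":0,"rz":0,"tx":0,"ty":0,"tz":0,"hand":-1},{"rx":0,"ry":0,"rz":0,"tx":0,"ty":0,"tz":0,"hand":-1}]' 60
python3 -c "
from h import *
over('cross',.041)"
```

```text
time_s: 27.68
position: [0.4492, -0.0701, 0.0422]
eef_rot: [0.707, 0.022, -0.021, -0.706]
ft_force: [0.1, -0.2, -0.0]
width: 0.253
t 27.675 pos [ 0.4492 -0.0701  0.0422] shift mm [-0.5  1.2  0.1] turn [ 0.11 -0.04  0.09] F [ 0.1 -0.2 -0. ] w 0.253
```

```bash
python3 -m inch '[{"rx":0,"ry":0,"rz":0,"tx":0,"ty":-12,"tz":0,"hand":-1},{"rx":0,"ry":0,"rz":0,"tx":0,"ty":-15,"tz":0,"hand":-1},{"rx":0,"ry":0,"rz":0,"tx":0,"ty":-15,"tz":0,"hand":-1},{"rx":0,"ry":0,"rz":0,"tx":0,"ty":-30,"tz":0,"hand":-1},{"rx":0,"ry":0,"rz":0,"tx":0,"ty":-30,"tz":0,"hand":-1},{"rx":0,"ry":0,"rz":0,"tx":0,"ty":-15,"tz":0,"hand":-1},{"rx":0,"ry":0,"rz":0,"tx":0,"ty":0,"tz":0,"hand":-1}]'
python3 -c "
from h import *
tray('cross',.16)"
```

```text
time_s: 28.55
position: [0.4488, -0.0697, 0.1672]
eef_rot: [0.708, 0.022, -0.02, -0.706]
ft_force: [-0.3, -0.6, -1.5]
width: 0.25
t 28.55 pos [ 0.4488 -0.0697  0.1672] shift mm [179.2   7.9 -49.8] turn [ 0.16 -0.02  0.17] F [-0.3 -0.6 -1.5] w 0.25
```

```bash
python3 -m inch '[{"rx":0,"ry":0,"rz":0,"tx":20,"ty":0,"tz":-6,"hand":-1},{"rx":0,"ry":0,"rz":0,"tx":40,"ty":0,"tz":-11,"hand":-1},{"rx":0,"ry":0,"rz":0,"tx":40,"ty":0,"tz":-11,"hand":-1},{"rx":0,"ry":0,"rz":0,"tx":40,"ty":0,"tz":-11,"hand":-1},{"rx":0,"ry":0,"rz":0,"tx":28,"ty":0,"tz":-8,"hand":-1},{"rx":0,"ry":0,"rz":0,"tx":10,"ty":0,"tz":-2,"hand":-1},{"rx":0,"ry":0,"rz":0,"tx":0,"ty":0,"tz":0,"hand":-1}]'
python3 -c "
from h import *
tray('cross',.1)"
```

```text
time_s: 29.42
position: [0.6293, -0.1094, 0.1579]
eef_rot: [0.708, 0.018, -0.025, -0.706]
ft_force: [-0.1, 0.6, -1.5]
width: 0.25
t 29.425 pos [ 0.6293 -0.1094  0.1579] shift mm [ 2.  57.9  0.8] turn [ 0.13 -0.05 -0.59] F [-0.1  0.6 -1.5] w 0.25
```

```bash
python3 -m inch '[{"rx":0.1,"ry":0,"rz":-0.6,"tx":2,"ty":15,"tz":1,"hand":-1},{"rx":0,"ry":0,"rz":0,"tx":1,"ty":25,"tz":0,"hand":-1},{"rx":0,"ry":0,"rz":0,"tx":1,"ty":20,"tz":0,"hand":-1},{"rx":0,"ry":0,"rz":0,"tx":0,"ty":8,"tz":0,"hand":-1},{"rx":0,"ry":0,"rz":0,"tx":0,"ty":0,"tz":0,"hand":-1}]'
python3 -c "
from h import *
tray('cross',.058)"
```

```text
time_s: 30.05
position: [0.6289, -0.1073, 0.0875]
eef_rot: [0.707, 0.021, -0.023, -0.706]
ft_force: [0.7, 0.7, -1.3]
width: 0.252
t 30.05 pos [ 0.6289 -0.1073  0.0875] shift mm [ 1.8 29.5 -1.4] turn [ 0.05  0.03 -0.16] F [ 0.7  0.7 -1.3] w 0.252
```

```bash
python3 -m inch '[{"rx":0,"ry":0,"rz":-0.2,"tx":1.8,"ty":5,"tz":-1.4,"hand":-1},{"rx":0,"ry":0,"rz":0,"tx":0,"ty":10,"tz":0,"hand":-1},{"rx":0,"ry":0,"rz":0,"tx":0,"ty":7,"tz":0,"hand":-1},{"rx":0,"ry":0,"rz":0,"tx":0,"ty":0,"tz":0,"hand":-1}]'
python3 -c "
from h import *
tray('cross',.058)"
```

```text
time_s: 30.55
position: [0.6318, -0.1089, 0.0656]
eef_rot: [0.707, 0.023, -0.02, -0.706]
ft_force: [-0.5, 0.1, -0.3]
width: 0.251
t 30.55 pos [ 0.6318 -0.1089  0.0656] shift mm [-1.1  7.6  0.3] turn [0.09 0.01 0.19] F [-0.5  0.1 -0.3] w 0.251
```

```bash
python3 -m inch '[{"rx":0,"ry":0,"rz":0,"tx":-1.1,"ty":3,"tz":0.3,"hand":-1},{"rx":0,"ry":0,"rz":0,"tx":0,"ty":2,"tz":0,"hand":-1},{"rx":0,"ry":0,"rz":0,"tx":0,"ty":1.5,"tz":0,"hand":-1},{"rx":0,"ry":0,"rz":0,"tx":0,"ty":0.5,"tz":0,"hand":-1},{"rx":0,"ry":0,"rz":0,"tx":0,"ty":0.5,"tz":0,"hand":-1},{"rx":0,"ry":0,"rz":0,"tx":0,"ty":0,"tz":0,"hand":-1}]'
python3 -c "
from h import *
tray('cross',.058)"
```

```text
time_s: 31.3
position: [0.6312, -0.1085, 0.0584]
eef_rot: [0.707, 0.023, -0.02, -0.706]
ft_force: [-0.3, 0.5, -1.7]
width: 0.251
t 31.3 pos [ 0.6312 -0.1085  0.0584] shift mm [-0.5  0.4 -0.1] turn [0.1  0.01 0.26] F [-0.3  0.5 -1.7] w 0.251
```

Releasing, lifting, and drawing back toward the base so both cameras have a clear view.

```bash
python3 -m inch '[{"rx":0,"ry":0,"rz":0,"tx":0,"ty":0.5,"tz":0,"hand":-1},{"rx":0,"ry":0,"rz":0,"tx":0,"ty":0,"tz":0,"hand":1},{"rx":0,"ry":0,"rz":0,"tx":0,"ty":0,"tz":0,"hand":1},{"rx":0,"ry":0,"rz":0,"tx":0,"ty":0,"tz":0,"hand":1},{"rx":0,"ry":0,"rz":0,"tx":0,"ty":0,"tz":0,"hand":1},{"rx":0,"ry":0,"rz":0,"tx":0,"ty":-20,"tz":0,"hand":1},{"rx":0,"ry":0,"rz":0,"tx":0,"ty":-40,"tz":0,"hand":1},{"rx":0,"ry":0,"rz":0,"tx":0,"ty":-40,"tz":0,"hand":1},{"rx":0,"ry":0,"rz":0,"tx":-40,"ty":-10,"tz":0,"hand":1},{"rx":0,"ry":0,"rz":0,"tx":-50,"ty":-10,"tz":0,"hand":1},{"rx":0,"ry":0,"rz":0,"tx":-50,"ty":-10,"tz":0,"hand":1},{"rx":0,"ry":0,"rz":0,"tx":-50,"ty":0,"tz":0,"hand":1},{"rx":0,"ry":0,"rz":0,"tx":-20,"ty":0,"tz":0,"hand":1},{"rx":0,"ry":0,"rz":0,"tx":0,"ty":0,"tz":0,"hand":1}]'
python3 - <<'E'
from h import *
f=ctrl.grab_frame("scene")[:,:,::-1]
cv2.imwrite("pics/s5.png",f)
f=ctrl.grab_frame("top")[:,:,::-1]
cv2.imwrite("pics/t5.png",cv2.resize(f[155:245,205:415],None,fx=3.8,fy=3.8,interpolation=cv2.INTER_CUBIC))
E
```

```text
time_s: 33.05
position: [0.418, -0.1203, 0.2012]
eef_rot: [0.71, 0.028, -0.017, -0.704]
ft_force: [0.7, -0.7, -1.1]
width: 0.999
```

View pics/s5.png

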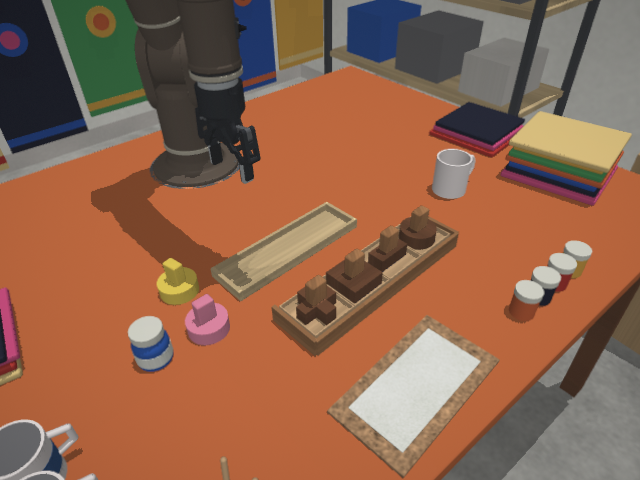

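View pics/t5.png

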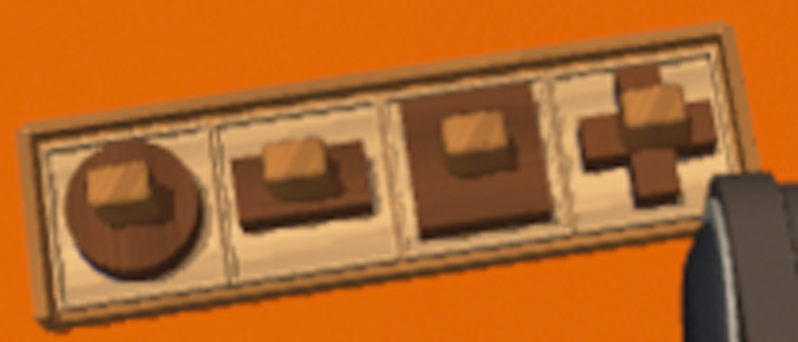

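All four blocks stand flat on their own prints in the top view, with no blue showing. The mug, jar, pink and yellow pieces have not moved. One numeric check, then I'll hand in.

Run:
```python
from h import *
for k,(x,y) in {'round':(119,185),'oblong':(295,159),'square':(475,132),'cross':(655,104)}.items():
    print(k,((w(((x+.5)/3.8+204.5,(y+.5)/3.8+154.5),.094)-Q[k])[:2]*1000).round(1))
o=ctrl.observe();print(o["time_s"],o["ft_force"].round(1))
print(ctrl.job_done())
```

```text
round [-1.3 -2.2]
oblong [-0.8  0. ]
square [-0.5  0.2]
cross [ 0.4 -0.4]
33.15 [-0.4  0.1 -0.3]
the job is handed in; nothing more can be done
None
```

All four blocks are out of the crate and stand upright and flat in their own trays. In the top view the rack reads round, oblong, square, cross from left to right, matching the prints. I handed the job in at 33 s of the 93 s allowed, with the gripper open and clear of everything.

The last top-camera check put every block within 3 mm of its print's centre: round 2.6 mm off, the other three under 1 mm. In the scene picture the mug, the jar and the pink and yellow look-alikes stood where they were at the start.

One command was refused because its rows lacked some keys, and nothing moved. The descents drifted up to about 7 mm sideways, and I corrected that each time before gripping or releasing. No check failed or disagreed.

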